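# Unstack the printed kit onto its plates

### The arm

A 6-joint arm with a two-finger parallel gripper is mounted at the origin on the work surface. World frame = base frame: x ahead of the robot, y to its left, z up, the work surface at z = 0. Lengths are in m, angles in rad, forces in N, time in s.
With the tool pointing down it reaches from about 0.275 to 0.875 m from the base axis. Payload 12.5 kg.
Tool frame: the origin (TCP) lies on the front face of the gripper's body, between the roots of the fingers; the fingertips stand 73 mm ahead of it and the grasp point (between the pads) lies 54 mm ahead of it; z points along the fingers, y is the direction in which the jaws open and shut (so a half turn about z gives the same grasp; the last joint's range is limited). The gripper opens to 85 mm and grips with 20 to 120 N. Pads are 22 mm wide; open, the fingers measure 114 mm over their backs; the gripper's body (76 mm by 85 mm) begins 54 mm behind the grasp point. The pads swing forward as they close: fully open they stand 13 mm farther back than shut.
Start: joints at [-1.403, 0.351, 1.652, -0, 1.139, -0.085], TCP at [0.138, -0.532, 0.304] pointing down, gripper open.
Joint ranges: [-2.75, 2.75], [-0.79, 2.1], [0.01, 2.65], [-1.57, 4.71], [0.07, 3.14], [-2.87, 2.87]. Speed limits (rad/s): [2.22, 2.22, 2.79, 3.14, 3.14, 3.14].

### API

Orientations are given as a unit quaternion [x, y, z, w].
In Python, from plant import monitor, eyes, sign_off gives the robot as it stands. The module is installed in compiled form; this text tells all that it offers.
- The arm moves only by the shell command python3 -m inch 'ROWS' [OPENING] [FORCE]. ROWS is JSON, a list of rows, each a list of 6 numbers: the shift along the world's x, y, z in mm, then the turn, a rotation vector about the world's x, y, z in rad. A call has 1 to 20 rows; each row shifts and turns the commanded pose from where the row before left it; what a row does not reach is not made up. A row lasts 1/10 s, in which the tool goes at most 50 mm and 8.59 degrees, less where a joint would pass 70% of its speed; a pose out of reach is approached as far as the arm can. A call with a gripper value outside its range is refused whole. OPENING is the gripper's target within -1 to 1 (fully open at 1, half-way at 0, shut at -1), set as the call begins (- or left out, the last holds). The fingers move at their own pace and stop on an object; FORCE is the grip in N (left out, the last holds). Time passes only in rows, so rows that do not move let the fingers close. It gives the time, the measured TCP pose, the force and the opening at its end, in the units of the state.
- monitor.observe(): the state, without advancing time (a new reading comes with each control period).
- eyes.get_image(name): name is "scene" or "top" or "wrist"; returns the picture (420x560x3 uint8, blue, green, red); there is no depth.
- eyes.get_calibration(name): a dict with "K" (3x3 intrinsics, pixels), "eye" and "rotation" of the camera in the world. Camera axes: x right, y up, looking along -z (the intrinsics and any distortion apply to the point x, -y, -z); pixel columns grow to the right and rows downward; lengths in m; the calibration is good to about 2 mm. A picture is of the moment at which its call begins: read the wrist's pose just before it. get_calibration takes no time and is no camera call; for the wrist camera it gives the pose at the moment of the call.
- sign_off(): hands the job in, once; it reports no verdict.
The state is a dict: "time": time; "q": joint angles; "dq": joint speeds; "effort": joint torques, N m; "tcp_pos": TCP position; "orientation": TCP orientation; "wrist_force": force on the tool from outside, world axes, zero at the start; "ft_torque": the same for the moment, N m; "width": opening from 0.0 (shut) to 1.0 (fully open).
Only numpy, scipy, OpenCV 4.12 (cv2) and the standard library are available. Lean on these libraries where they do the work, as an engineer would, in place of code of your own. Each camera call takes 0.05 s, during which the arm holds its last target.

### The job

The five white printed parts have come off the printer and stand in two piles on the build plate. Take the piles apart and set every part upright, hub or bore upwards as it stands now, in the middle of the kitting plate that shows its own outline, any way round. Do not let any part tip over.

Things in the scene. Friction and masses are not known exactly. Their poses are not given: they have to be found in the camera images.
- flange_mid (a point): Flange, white printed plastic, about 70 g: a square plate 74 x 74 x 6 mm with a round upright hub of 38 mm diameter on its centre, 56 mm tall over all. One of the two bottom parts of the piles. Grip it by the hub, above the 6 mm plate. The point given is on its axis, half-way up; z is up.
- gear_mid (a point): Gear, white printed plastic, about 70 g: a toothed wheel of 76 mm diameter and 6 mm thickness (12 square teeth) with a round upright hub of 38 mm diameter on its centre, 56 mm tall over all. The other bottom part. Grip it by the hub, above the 6 mm wheel. The point given is on its axis, half-way up; z is up.
- hexnut_mid (a point): Hexagonal block, white printed plastic, about 60 g, 46 mm across flats and 42 mm tall. It lies loose on the hub of the flange or of the gear, the sleeve on top of it. A pair of its flats faces along its own +x and -x axis, the other flats are at 60 degree steps. The point given is on its axis, half-way up; z is up.
- link_mid (a point): Link, white printed plastic, about 60 g: an oblong block with rounded ends, 66 mm long (along its own x axis), 32 mm wide (along its y axis), 42 mm tall. It lies loose on the hub of whichever bottom part does not carry the hexagonal block. The point given is on its axis, half-way up; z is up.
- sleeve_mid (a point): Sleeve, white printed plastic, about 25 g: a plain round cylinder of 26 mm diameter, 42 mm tall, with a grey bore drawn on its top. It stands loose on top of the hexagonal block, so that pile is three high. The piles stand about 124 mm apart on a dark 4 mm thick steel build plate on the bench; the taller one reaches 144 mm above the bench. The point given is on its axis, half-way up; z is up.
- place_flange (a point): Fixed aluminium kitting plate, 96 x 96 x 6 mm, lying on the bench, with a black square of 82 mm inlaid in the middle of its top (flush, no rim). The point is the centre of the black shape, on the top face, 6 mm above the bench.
- place_gear (a point): Fixed aluminium kitting plate, 96 x 96 x 6 mm, lying on the bench, with a black toothed wheel of 84 mm inlaid in the middle of its top (flush, no rim). The point is the centre of the black shape, on the top face, 6 mm above the bench.
- place_hexnut (a point): Fixed aluminium kitting plate, 96 x 96 x 6 mm, lying on the bench, with a black hexagon of 54 mm across flats inlaid in the middle of its top (flush, no rim). The point is the centre of the black shape, on the top face, 6 mm above the bench.
- place_link (a point): Fixed aluminium kitting plate, 96 x 96 x 6 mm, lying on the bench, with a black oblong of 74 x 40 mm inlaid in the middle of its top (flush, no rim). The point is the centre of the black shape, on the top face, 6 mm above the bench.
- place_sleeve (a point): Fixed aluminium kitting plate, 96 x 96 x 6 mm, lying on the bench, with a black small disc of 34 mm inlaid in the middle of its top (flush, no rim). The point is the centre of the black shape, on the top face, 6 mm above the bench.
Mind the look-alikes: they are no part of the job. Leave any orange or turquoise look-alike of the part that bears place_flange alone.

How it is judged:
At the end, for the whole second after the job is handed in: Each of the five parts stands upright (within 0.1 rad) on the top face of the plate with its own outline (height within 4 mm), its axis within 12 mm of the outline's centre, released and at rest (horizontal distance between flange_mid and place_flange below 0.012 m and height (world z) of flange_mid between 0.03 and 0.038 m and angle between each of flange_mid, gear_mid, hexnut_mid, link_mid, sleeve_mid's own z axis and vertical below 0.1 rad and linear speed of each of flange, gear, hexnut, link, sleeve below 0.02 m/s and horizontal distance between gear_mid and place_gear below 0.012 m and height (world z) of gear_mid between 0.03 and 0.038 m and horizontal distance between hexnut_mid and place_hexnut below 0.012 m and height (world z) of hexnut_mid between 0.023 and 0.031 m and horizontal distance between link_mid and place_link below 0.012 m and height (world z) of link_mid between 0.023 and 0.031 m and horizontal distance between sleeve_mid and place_sleeve below 0.012 m and height (world z) of sleeve_mid between 0.023 and 0.031 m); the robot touches nothing.
It fails at once if a part tips over (its axis leans more than 0.8 rad) (angle between any of flange_mid, gear_mid, hexnut_mid, link_mid, sleeve_mid's own z axis and vertical above 0.8 rad).
It also fails if it takes over 138 s, if anything falls off the work surface, if the arm or the gripper's body presses on something with over 40 N, if the wrist force passes 120 N, or if a joint passes its speed limit or range.

## Working session

There is one attempt and no reset: what is moved stays moved. The work goes in short steps, Python scripts to look and compute and a shell command to move; the robot and the scene stay as the last step left them, time stands still between calls to the robot, and variables do not carry over. Pictures are saved under pics/ and viewed, and the job is handed in when it is done.

```bash
mkdir -p pics; ls; cat > h.py <<'E'
import numpy as np, cv2
from plant import monitor, eyes
def snap(n,f):
    c=eyes.get_calibration(n); im=eyes.get_image(n); cv2.imwrite('pics/'+f,im); return im,c
def ray(c,px):
    K=np.array(c['K']); R=np.array(c['rotation']); 
    if R.shape!=(3,3):
        from scipy.spatial.transform import Rotation; R=Rotation.from_quat(R).as_matrix()
    d=np.linalg.inv(K)@np.array([px[0],px[1],1.0]); d=np.array([d[0],-d[1],-d[2]])
    return np.array(c['eye']),R@d
def onz(c,px,z):
    e,d=ray(c,px); t=(z-e[2])/d[2]; return e+t*d
E
python3 - <<'E'
from h import *
import pprint
for n in ['scene','top','wrist']:
    im,c=snap(n,n+'0.png'); pprint.pprint(c)
s=monitor.observe(); pprint.pprint(s)
E
```

```text
pics
{'K': array([[501.40487086,   0.        , 277.65681162],
       [  0.        , 501.40487086, 203.46334337],
       [  0.        ,   0.        ,   1.        ]]),
 'eye': array([1.16669621, 0.28150792, 0.83578291]),
 'rotation': array([0.21417326, 0.34067503, 0.77069494, 0.49406442])}
{'K': array([[451.21971375,   0.        , 280.03285042],
       [  0.        , 451.21971375, 211.79452605],
       [  0.        ,   0.        ,   1.        ]]),
 'eye': array([ 0.38848338, -0.05275484,  1.01775734]),
 'rotation': array([ 0.01654197, -0.0352601 , -0.70365402,  0.70947453])}
{'K': array([[315.48486042,   0.        , 282.29972101],
       [  0.        , 315.48486042, 207.44598949],
       [  0.        ,   0.        ,   1.        ]]),
 'eye': array([ 0.21949849, -0.51037016,  0.37388341]),
 'rotation': array([-0.13035761,  0.10165321, -0.60393605,  0.77970172])}
{'dq': array([-6.26592917e-04, -2.80308356e-03, -2.84174316e-03,  7.00932281e-05,
       -1.17661100e-03,  1.68291894e-04]),
 'effort': array([ 5.10087484e-04, -5.06250608e+01, -2.91500759e+01, -5.12895429e-05,
        3.33982716e-03,  3.18751950e-05]),
 'ft_torque': array([ 0.04296155, -0.00025351,  0.05087263]),
 'orientation': array([ 9.92021785e-01,  1.26065695e-01, -2.48895927e-05, -4.67654340e-04]),
 'q': array([-1.40258812e+00,  3.51145561e-01,  1.65226958e+00, -1.17206148e-05,
        1.13911408e+00, -8.45909564e-02]),
 'tcp_pos': array([ 0.13755906, -0.53232415,  0.30346679]),
 'time': 0.15,
 'width': 1.0013459014893122,
 'wrist_force': array([-0.55209102, -0.39127535,  0.26313552])}
```

View pics/scene0.png

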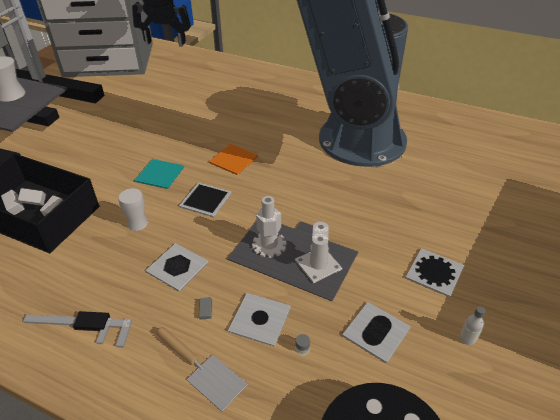

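View pics/top0.png

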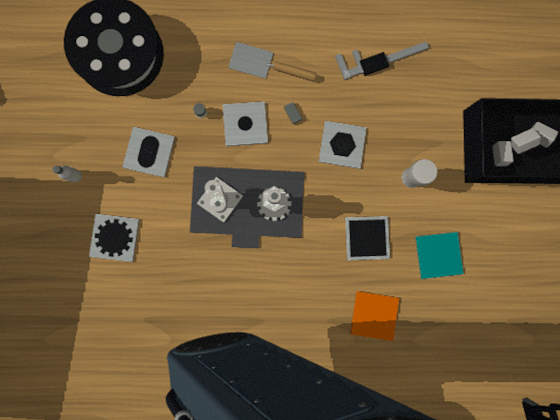

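View pics/wrist0.png

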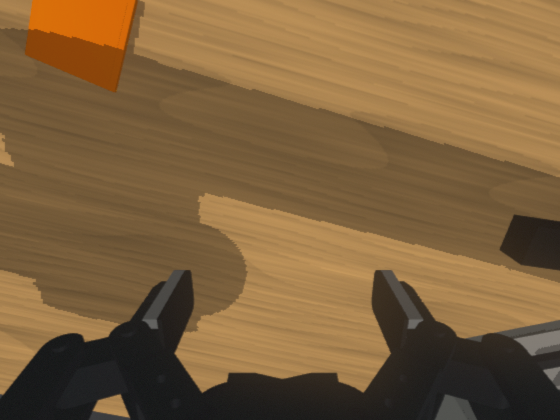

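Scene view: the gear pile (with hexagon and sleeve) is at about (268,225), and the flange pile with the link at about (320,250). Top view, plates by their inlays:
- Toothed wheel (115,238)
- Oblong (148,151)
- Disc (245,123)
- Hexagon (343,144)
- Square (368,238)

place_flange candidates are the aluminium plate with the black square (368,238), turquoise (440,255) and orange (376,315). Only the first is aluminium with a black inlay, so it fits. I'll confirm it in crops and measure.

```bash
python3 - <<'E'
from h import *
im=cv2.imread('pics/top0.png'); c=eyes.get_calibration('top')
hsv=cv2.cvtColor(im,cv2.COLOR_BGR2HSV)
m=(hsv[...,2]<40).astype(np.uint8)
n,l,st,ce=cv2.connectedComponentsWithStats(m)
for nm,(x,y) in dict(gear=(115,238),link=(148,151),sleeve=(245,123),hexn=(343,144),flange=(368,238)).items():
    k=l[y,x]; p=onz(c,ce[k],.006)
    cn,_=cv2.findContours((l==k).astype(np.uint8),0,2); r=cv2.minAreaRect(cn[0])
    sc=(c['eye'][2]-.006)/451.2*1000
    rc=onz(c,r[0],.006)
    print(nm,ce[k].round(1),st[k][4],p.round(4),rc.round(4),np.array(r[1])*sc,r[2])
a=cv2.resize(im[165:250,185:310],None,fx=6,fy=6,interpolation=cv2.INTER_CUBIC); cv2.imwrite('pics/c1.png',a)
b=cv2.resize(im[200:345,335:475],None,fx=4,fy=4,interpolation=cv2.INTER_CUBIC); cv2.imwrite('pics/c2.png',b)
s=cv2.imread('pics/scene0.png')
a=cv2.resize(s[190:290,235:355],None,fx=6,fy=6,interpolation=cv2.INTER_CUBIC); cv2.imwrite('pics/c3.png',a)
E
```

```text
gear [113.3 237.5] 838 [0.4023 0.2901 0.006 ] [0.403  0.2908 0.006 ] [78.99345899 79.73632788] 83.6598129272461
link [147.9 151.3] 457 [0.5968 0.2196 0.006 ] [0.5964 0.2196 0.006 ] [36.98211253 68.52567972] 14.03624439239502
sleeve [244.8 123. ] 141 [0.6648 0.0023 0.006 ] [0.6649 0.0031 0.006 ] [26.90843998 29.15080998] 90.0
hexn [342.3 144. ] 426 [ 0.6194 -0.2205  0.006 ] [ 0.6197 -0.2205  0.006 ] [54.13169573 49.1349198 ] 68.19859313964844
flange [367.3 237.8] 1221 [ 0.406  -0.2763  0.006 ] [ 0.4059 -0.2762  0.006 ] [78.50986926 78.50986926] 87.70938873291016
```

View pics/c1.png

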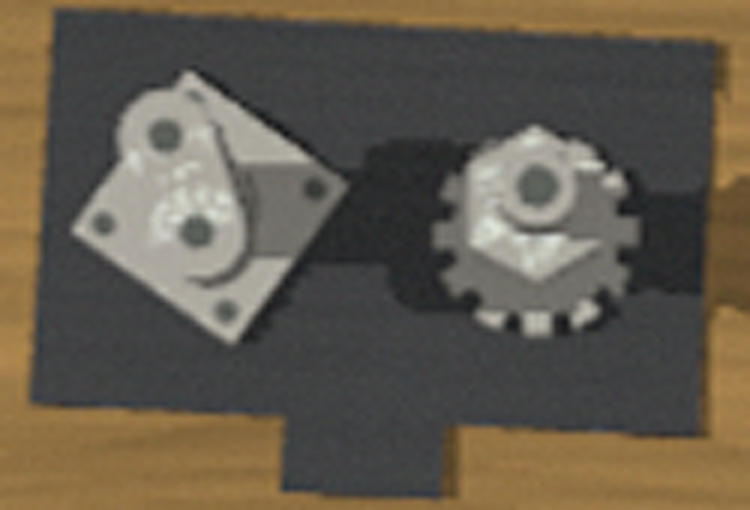

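View pics/c2.png

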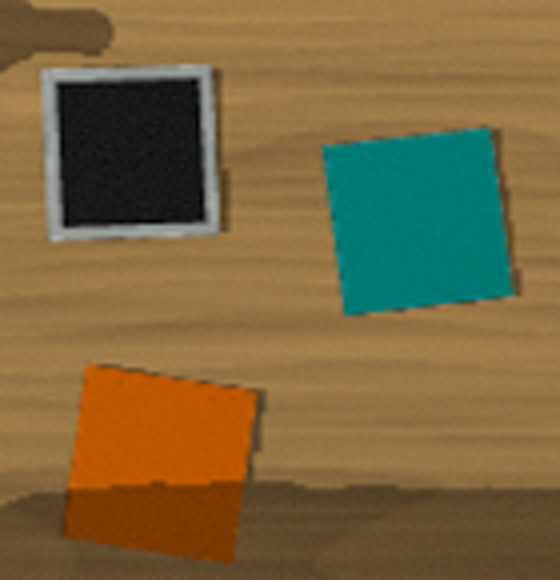

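View pics/c3.png

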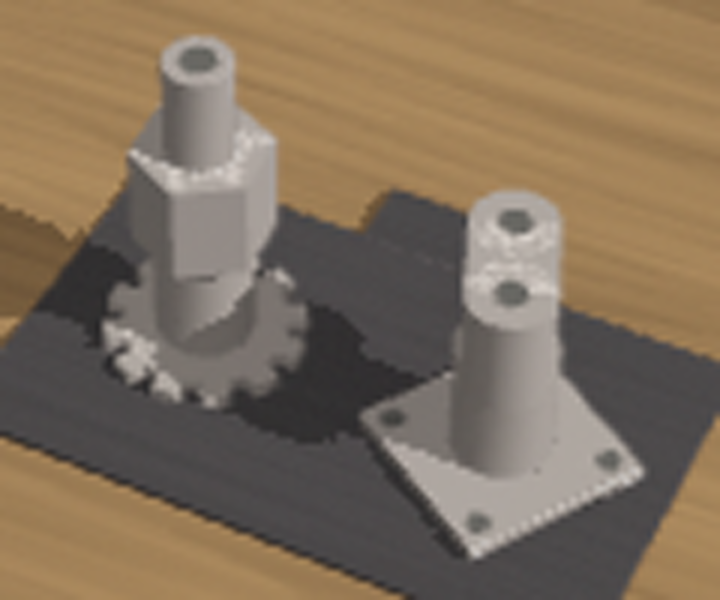

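The crops confirm it: only the plate at (368,238) has the black inlay; turquoise and orange are plain. Sleeve bore is at top (274.5,196.2) and scene (267.8,199.7). Now the part positions by both views.

```bash
python3 - <<'E'
from h import *
T=eyes.get_calibration('top');S=eyes.get_calibration('scene')
o=lambda x,y:((x+.5)/6-.5+185,(y+.5)/6-.5+165)
q=lambda x,y:((x+.5)/6-.5+235,(y+.5)/6-.5+190)
def tri(a,b):
    A=[];B=[]
    for e,d in (ray(T,a),ray(S,b)):
        d=d/np.linalg.norm(d);P=np.eye(3)-np.outer(d,d);A.append(P);B.append(P@e)
    return np.linalg.solve(sum(A),sum(B))
def both(n,a,b,z): print(n,onz(T,a,z).round(4)[:2],onz(S,b,z).round(4)[:2],tri(a,b).round(4))
both('sleeve',o(537,187),q(197,58),.144)
both('linkA',o(165,135),q(515,222),.102)
both('linkB',o(198,230),q(512,293),.102)
for p in [(187,70),(347,183),(235,345),(72,228)]: print('flc',onz(T,o(*p),.010).round(4)[:2])
print('flS',[onz(S,q(*p),.010).round(4)[:2] for p in[(645,470),(478,557),(362,412)]])
print('gear',onz(T,o(536,231),.010).round(4)); print('gearS',onz(S,q(206,320),.010).round(4))
for p in [(535,125),(469,160),(469,240),(535,280)]: print('hex',onz(T,o(*p),.102).round(4)[:2])
im=cv2.imread('pics/scene0.png'); m=(im.max(2)<40).astype(np.uint8)
n,l,st,ce=cv2.connectedComponentsWithStats(m)
for nm,(x,y) in dict(gear=(436,270),link=(377,330),sleeve=(260,318),hexn=(177,265),flange=(206,199)).items():
    k=l[y,x]; print(nm,ce[k].round(1),st[k][4],onz(S,ce[k],.006).round(4))
E
```

```text
sleeve [ 0.4839 -0.0639] [ 0.4816 -0.0638] [ 0.4835 -0.0634  0.1458]
linkA [0.505 0.062] [0.4706 0.0511] [0.5005 0.0594 0.1329]
linkB [0.4727 0.0502] [0.5023 0.0623] [0.4755 0.0535 0.0724]
flc [0.5413 0.0657]
flc [0.4994 0.0054]
flc [0.4384 0.0461]
flc [0.4815 0.1073]
flS [array([0.4801, 0.1093]), array([0.5411, 0.0698]), array([0.4968, 0.0069])]
gear [ 0.482  -0.0653  0.01  ]
gearS [ 0.4793 -0.0642  0.01  ]
hex [ 0.5098 -0.0635]
hex [ 0.4975 -0.0412]
hex [ 0.4702 -0.0415]
hex [ 0.4568 -0.064 ]
gear [435.2 270.5] 718 [0.4013 0.2911 0.006 ]
link [376.6 330. ] 557 [0.5956 0.2201 0.006 ]
sleeve [259.7 317.1] 168 [0.6624 0.0033 0.006 ]
hexn [286.3 209.8] 218043 [ 0.3605 -0.0747  0.006 ]
flange [205.4 198. ] 664 [ 0.4045 -0.2747  0.006 ]
```

Both views agree to about 2 mm, and sleeve, hexagon and gear share an axis. The jaw axis is now at 104.5°; the hexagon needs 90°. Moving above the gear pile.

```bash
python3 -m inch '[[21.5,29,0,0,0,-0.0158],[21.5,29,0,0,0,-0.0158],[21.5,29,0,0,0,-0.0158],[21.5,29,0,0,0,-0.0158],[21.5,29,0,0,0,-0.0158],[21.5,29,0,0,0,-0.0158],[21.5,29,0,0,0,-0.0158],[21.5,29,0,0,0,-0.0158],[21.5,29,0,0,0,-0.0158],[21.5,29,0,0,0,-0.0158],[21.5,29,0,0,0,-0.0158],[21.5,29,0,0,0,-0.0158],[21.5,29,0,0,0,-0.0158],[21.5,29,0,0,0,-0.0158],[21.5,29,0,0,0,-0.0158],[21.5,29,0,0,0,-0.0158],[0,4,0,0,0,0],[0,0,0,0,0,0],[0,0,0,0,0,0]]' 1 20
python3 - <<'E'
from h import *
im,c=snap('wrist','w1.png')
for n,p in dict(sl=(.483,-.064,.144)).items():
    from scipy.spatial.transform import Rotation
    R=Rotation.from_quat(c['rotation']).as_matrix(); v=R.T@(np.array(p)-c['eye']); K=c['K']; print(n,K[0,0]*v[0]/-v[2]+K[0,2],K[1,1]*-v[1]/-v[2]+K[1,2])
E
```

```text
time: 2.05
tcp_pos: [0.4811, -0.0651, 0.3038]
orientation: [1.0, -0.0, -0.0, 0.0]
wrist_force: [0.3, -0.4, 0.6]
width: 1.001
sl 282.20310403839875 211.31647805471334
```

View pics/w1.png

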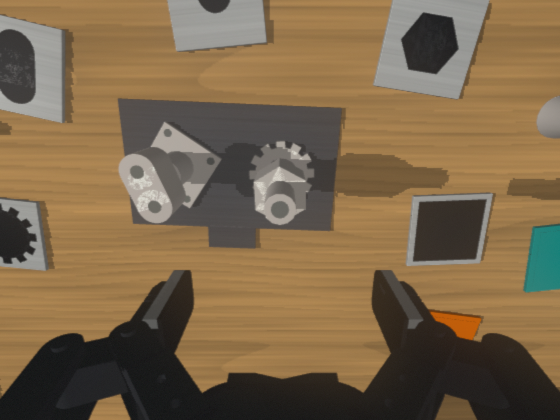

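Wrist picture: bore at (281,209) against predicted (282,211), which matches. Descending to grasp the sleeve at z≈0.129.

```bash
python3 -m inch '[[2,1,-15,0,0,0],[0,0,-15,0,0,0],[0,0,-15,0,0,0],[0,0,-15,0,0,0],[0,0,-15,0,0,0],[0,0,-15,0,0,0],[0,0,-15,0,0,0],[0,0,-10,0,0,0],[0,0,-5,0,0,0],[0,0,0,0,0,0],[0,0,0,0,0,0]]'
python3 -m inch '[[0,0,0,0,0,0],[0,0,0,0,0,0],[0,0,0,0,0,0],[0,0,0,0,0,0],[0,0,0,0,0,0],[0,0,0,0,0,0],[0,0,0,0,0,0],[0,0,0,0,0,0],[0,0,0,0,0,0],[0,0,0,0,0,0]]' -1 20
```

```text
time: 3.2
tcp_pos: [0.4838, -0.0637, 0.1844]
orientation: [1.0, -0.0, 0.0, 0.0]
wrist_force: [-0.1, -0.7, -0.4]
width: 0.997
time: 4.2
tcp_pos: [0.4837, -0.0635, 0.1841]
orientation: [1.0, 0.0, 0.0, -0.0]
wrist_force: [-0.3, 1.5, 5.5]
width: 0.299
```

```bash
python3 -m inch '[[0,0,3,0,0,0],[0,0,5,0,0,0],[0,0,10,0,0,0],[0,0,15,0,0,0],[0,0,15,0,0,0],[0,0,10,0,0,0],[0,0,0,0,0,0]]'
python3 - <<'E'
from h import *
snap('scene','s2.png');snap('wrist','w2.png')
a=cv2.imread('pics/s2.png')[100:310,180:400];b=cv2.imread('pics/w2.png')
cv2.imwrite('pics/v2.png',np.hstack([cv2.resize(a,(400,382)),cv2.resize(b,(400,300)) if 0 else cv2.resize(b,(400,382))]))
E
```

```text
time: 4.9
tcp_pos: [0.4841, -0.0636, 0.2434]
orientation: [1.0, 0.0, 0.001, 0.0]
wrist_force: [-0.1, -0.4, -1.8]
width: 0.3
```

View pics/v2.png

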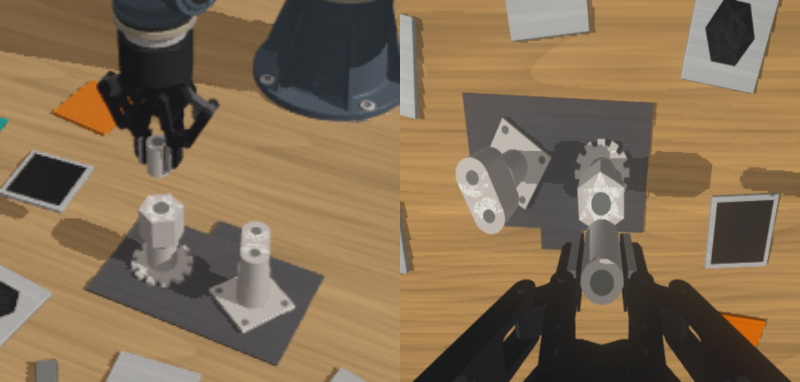

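Sleeve is held upright and the hexagon is undisturbed on the hub. Carrying the sleeve to its plate.

```bash
python3 -m inch '[[15,5.5,0,0,0,0],[25,9,0,0,0,0],[25,9,0,0,0,0],[25,9,0,0,0,0],[25,9,0,0,0,0],[25,9,0,0,0,0],[25,9,0,0,0,0],[14.5,7,0,0,0,0],[0,0,-20,0,0,0],[0,0,-20,0,0,0],[0,0,-20,0,0,0],[0,0,-20,0,0,0],[0,0,-20,0,0,0],[0,0,-20,0,0,0],[0,0,-10,0,0,0],[0,0,-8,0,0,0],[0,0,-5,0,0,0],[0,0,0,0,0,0],[0,0,0,0,0,0]]'
```

```text
time: 6.9
tcp_pos: [0.6634, 0.003, 0.0995]
orientation: [1.0, 0.0, 0.0, 0.0]
wrist_force: [0.9, 0.4, -0.4]
width: 0.297
```

```bash
python3 -m inch '[[0,0,-5,0,0,0],[0,0,-3,0,0,0],[0,0,-1,0,0,0],[0,0,-1,0,0,0],[0,0,0,0,0,0]]'
python3 - <<'E'
from h import *
snap('scene','s3.png');snap('wrist','w3.png')
a=cv2.imread('pics/s3.png')[210:350,180:350];b=cv2.imread('pics/w3.png')
cv2.imwrite('pics/v3.png',np.hstack([cv2.resize(a,(400,330)),cv2.resize(b,(400,330))]))
E
```

```text
time: 7.4
tcp_pos: [0.6631, 0.003, 0.0888]
orientation: [1.0, -0.0, -0.0, -0.0]
wrist_force: [0.3, 0.4, -0.8]
width: 0.297
```

View pics/v3.png

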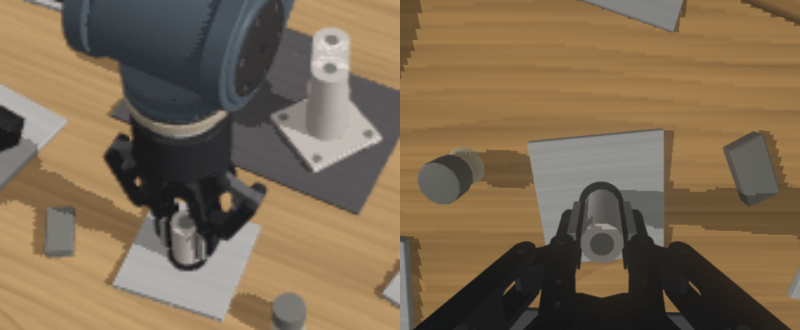

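Sleeve is centred over the disc and nearly down. Seating and releasing.

```bash
python3 -m inch '[[0,0,-1,0,0,0],[0,0,-0.5,0,0,0],[0,0,0,0,0,0]]'
python3 -m inch '[[0,0,0,0,0,0],[0,0,0,0,0,0],[0,0,0,0,0,0],[0,0,0,0,0,0],[0,0,0,0,0,0],[0,0,0,0,0,0],[0,0,10,0,0,0],[0,0,25,0,0,0],[0,0,25,0,0,0],[0,0,25,0,0,0],[0,0,25,0,0,0],[0,0,25,0,0,0],[0,0,25,0,0,0],[0,0,0,0,0,0]]' 1
python3 - <<'E'
from h import *
snap('wrist','w4.png')
E
```

```text
time: 7.8
tcp_pos: [0.6633, 0.003, 0.0881]
orientation: [1.0, -0.0, 0.0, 0.0]
wrist_force: [-2.7, 0.5, 6.6]
width: 0.295
time: 9.2
tcp_pos: [0.6643, 0.003, 0.252]
orientation: [1.0, 0.0, 0.003, 0.0]
wrist_force: [0.6, -0.5, 0.2]
width: 1.002
```

View pics/w4.png

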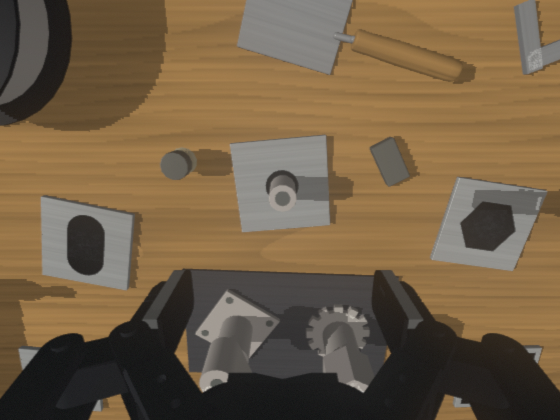

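Sleeve stands free on its disc at (282,193). Next the hexagon.

```bash
python3 -m inch '[[-15,-5,0,0,0,0],[-25,-9,0,0,0,0],[-25,-9,0,0,0,0],[-25,-9,0,0,0,0],[-25,-9,0,0,0,0],[-25,-9,0,0,0,0],[-25,-9,0,0,0,0],[-15,-8,0,0,0,0],[0,0,0,0,0,0],[0,0,0,0,0,0]]'
python3 - <<'E'
from h import *
from scipy.spatial.transform import Rotation
im,c=snap('wrist','w5.png')
R=Rotation.from_quat(c['rotation']).as_matrix()
for p in [(.483,-.064,.102),(.483+.0266,-.064,.102),(.483-.0266,-.064,.102)]:
    v=R.T@(np.array(p)-c['eye']); K=c['K']; print(K[0,0]*v[0]/-v[2]+K[0,2],K[1,1]*-v[1]/-v[2]+K[1,2])
E
```

```text
time: 10.25
tcp_pos: [0.4833, -0.064, 0.2472]
orientation: [1.0, -0.0, -0.0, -0.0]
wrist_force: [-0.3, 0.0, -0.6]
width: 0.999
283.71570659059313 220.97745116652757
283.7407494628174 185.91878726928496
283.69247227405845 253.50423511438885
```

View pics/w5.png

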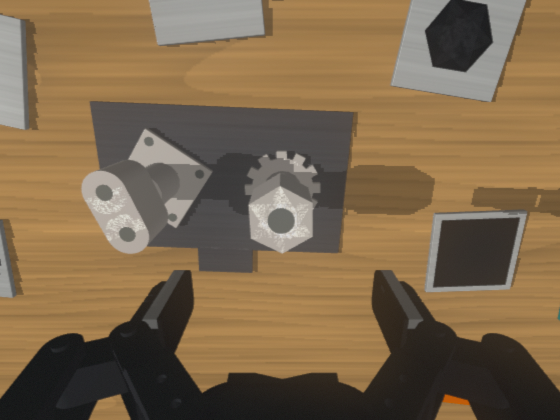

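Hexagon's bore is at (281,220), predicted (284,221); flats face left and right. Descending and gripping.

```bash
python3 -m inch '[[0,1,-15,0,0,0],[0,0,-20,0,0,0],[0,0,-20,0,0,0],[0,0,-20,0,0,0],[0,0,-15,0,0,0],[0,0,-10,0,0,0],[0,0,-5,0,0,0],[0,0,0,0,0,0],[0,0,0,0,0,0]]'
python3 -m inch '[[0,0,0,0,0,0],[0,0,0,0,0,0],[0,0,0,0,0,0],[0,0,0,0,0,0],[0,0,0,0,0,0],[0,0,0,0,0,0],[0,0,0,0,0,0],[0,0,0,0,0,0]]' -1 25
python3 -m inch '[[0,0,3,0,0,0],[0,0,5,0,0,0],[0,0,10,0,0,0],[0,0,15,0,0,0],[0,0,20,0,0,0],[0,0,20,0,0,0],[0,0,10,0,0,0],[0,0,0,0,0,0]]'
python3 - <<'E'
from h import *
snap('scene','s6.png');snap('wrist','w6.png')
a=cv2.imread('pics/s6.png')[100:310,180:400];b=cv2.imread('pics/w6.png')
cv2.imwrite('pics/v6.png',np.hstack([cv2.resize(a,(400,382)),cv2.resize(b,(400,382))]))
E
```

```text
time: 11.2
tcp_pos: [0.4835, -0.063, 0.1429]
orientation: [1.0, 0.0, 0.0, 0.0]
wrist_force: [0.4, 0.5, -0.3]
width: 0.998
time: 12.0
tcp_pos: [0.4833, -0.0631, 0.1429]
orientation: [1.0, 0.0, 0.0, 0.0]
wrist_force: [-1.8, 1.0, 5.9]
width: 0.536
time: 12.8
tcp_pos: [0.4835, -0.0631, 0.2268]
orientation: [1.0, 0.0, 0.001, 0.0]
wrist_force: [-0.0, 0.9, -1.4]
width: 0.535
```

View pics/v6.png

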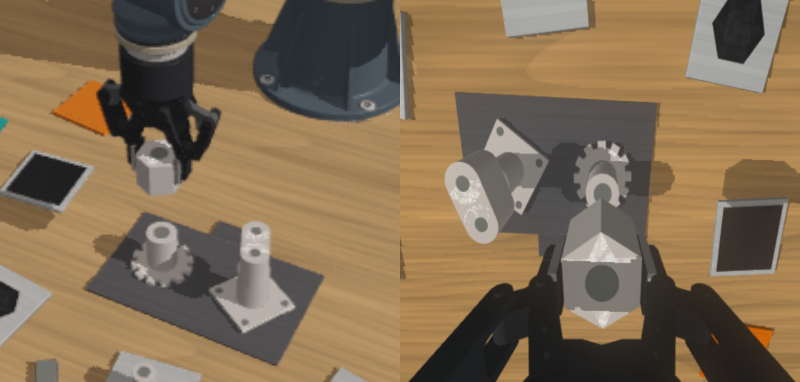

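Hexagon is held level; gear remains standing. Carrying it to its plate.

```bash
python3 -m inch '[[10,-12,0,0,0,0],[20,-23,0,0,0,0],[20,-23,0,0,0,0],[20,-23,0,0,0,0],[20,-23,0,0,0,0],[20,-23,0,0,0,0],[15,-18,0,0,0,0],[10.5,-12,0,0,0,0],[0,0,-20,0,0,0],[0,0,-20,0,0,0],[0,0,-20,0,0,0],[0,0,-20,0,0,0],[0,0,-20,0,0,0],[0,0,-15,0,0,0],[0,0,-10,0,0,0],[0,0,-8,0,0,0],[0,0,0,0,0,0],[0,0,0,0,0,0]]'
python3 -m inch '[[0,0,-2,0,0,0],[0,0,-1,0,0,0],[0,0,-1,0,0,0],[0,0,0,0,0,0]]'
python3 - <<'E'
from h import *
snap('scene','s7.png');snap('wrist','w7.png')
a=cv2.imread('pics/s7.png')[170:310,100:270];b=cv2.imread('pics/w7.png')
cv2.imwrite('pics/v7.png',np.hstack([cv2.resize(a,(400,330)),cv2.resize(b,(400,330))]))
E
```

```text
time: 14.7
tcp_pos: [0.6189, -0.2202, 0.0929]
orientation: [1.0, 0.0, 0.0, 0.0]
wrist_force: [0.6, 0.2, 0.0]
width: 0.536
time: 15.1
tcp_pos: [0.6187, -0.2201, 0.0889]
orientation: [1.0, 0.0, 0.0, 0.0]
wrist_force: [-1.6, 0.8, 3.4]
width: 0.54
```

View pics/v7.png

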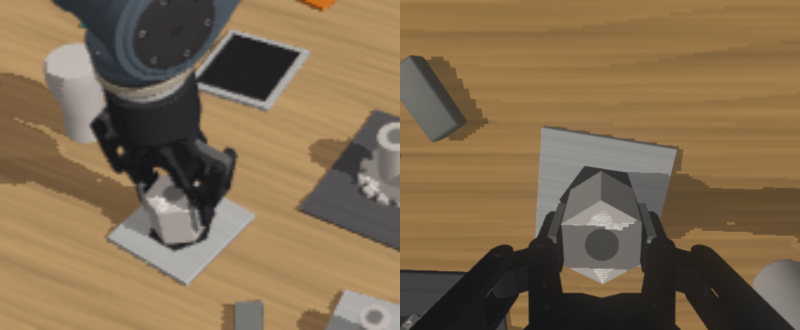

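Contact felt with 3.4 N; hexagon is over its outline. Releasing.

```bash
python3 -m inch '[[0,0,0,0,0,0],[0,0,0,0,0,0],[0,0,0,0,0,0],[0,0,0,0,0,0],[0,0,0,0,0,0],[0,0,10,0,0,0],[0,0,25,0,0,0],[0,0,25,0,0,0],[0,0,25,0,0,0],[0,0,25,0,0,0],[0,0,25,0,0,0],[0,0,25,0,0,0],[0,0,0,0,0,0]]' 0.6
python3 - <<'E'
from h import *
snap('wrist','w8.png')
E
```

```text
time: 16.5
tcp_pos: [0.6196, -0.2205, 0.253]
orientation: [1.0, 0.0, 0.003, 0.001]
wrist_force: [0.6, -0.0, 0.4]
width: 0.803
```

View pics/w8.png

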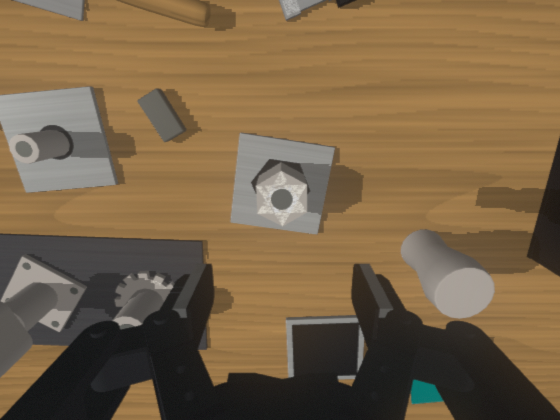

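Hexagon stands on its outline. Now the link, jaws turned 20°.

```bash
python3 -m inch '[[-7,15,0,0,0,0.0173],[-14,29,0,0,0,0.0346],[-14,29,0,0,0,0.0346],[-14,29,0,0,0,0.0346],[-14,29,0,0,0,0.0346],[-14,29,0,0,0,0.0346],[-14,29,0,0,0,0.0346],[-14,29,0,0,0,0.0346],[-14,29,0,0,0,0.0346],[-12,29,0,0,0,0.0346],[0,1,0,0,0,0.0173],[0,0,0,0,0,0],[0,0,0,0,0,0]]' 0.6
python3 - <<'E'
from h import *
from scipy.spatial.transform import Rotation
im,c=snap('wrist','w9.png')
R=Rotation.from_quat(c['rotation']).as_matrix()
for p in [(.5037,.0622,.102),(.4717,.0507,.102)]:
    v=R.T@(np.array(p)-c['eye']); K=c['K']; print(K[0,0]*v[0]/-v[2]+K[0,2],K[1,1]*-v[1]/-v[2]+K[1,2])
E
```

```text
time: 17.85
tcp_pos: [0.4878, 0.0564, 0.2481]
orientation: [0.985, 0.172, -0.0, 0.0]
wrist_force: [0.2, -0.6, -0.1]
width: 0.799
283.27296858755915 198.50561563863442
283.2386790030893 241.5294559683207
```

View pics/w9.png

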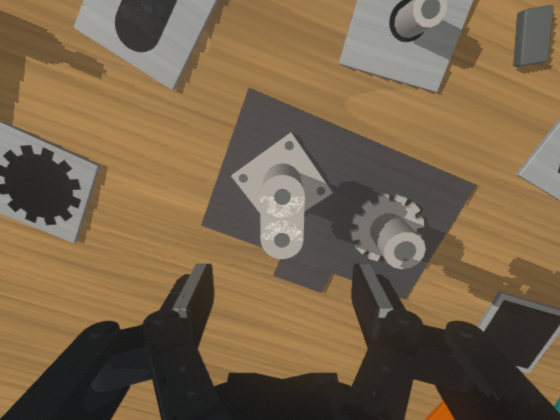

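Link holes are at (282,197) and (282,240), as predicted. Gripping.

```bash
python3 -m inch '[[0.5,0.5,-15,0,0,0],[0,0,-20,0,0,0],[0,0,-20,0,0,0],[0,0,-20,0,0,0],[0,0,-15,0,0,0],[0,0,-10,0,0,0],[0,0,-5,0,0,0],[0,0,0,0,0,0],[0,0,0,0,0,0]]'
python3 -m inch '[[0,0,0,0,0,0],[0,0,0,0,0,0],[0,0,0,0,0,0],[0,0,0,0,0,0],[0,0,0,0,0,0],[0,0,0,0,0,0],[0,0,0,0,0,0],[0,0,0,0,0,0]]' -1 25
python3 -m inch '[[0,0,3,0,0,0],[0,0,5,0,0,0],[0,0,10,0,0,0],[0,0,15,0,0,0],[0,0,20,0,0,0],[0,0,20,0,0,0],[0,0,10,0,0,0],[0,0,0,0,0,0]]'
python3 - <<'E'
from h import *
snap('scene','s10.png');snap('wrist','w10.png')
a=cv2.imread('pics/s10.png')[100:310,220:440];b=cv2.imread('pics/w10.png')
cv2.imwrite('pics/v10.png',np.hstack([cv2.resize(a,(400,382)),cv2.resize(b,(400,382))]))
E
```

```text
time: 18.8
tcp_pos: [0.4884, 0.0574, 0.1439]
orientation: [0.985, 0.172, 0.0, 0.0]
wrist_force: [-0.2, -0.5, 0.2]
width: 0.801
time: 19.6
tcp_pos: [0.4883, 0.0576, 0.1439]
orientation: [0.985, 0.172, 0.0, 0.0]
wrist_force: [-1.0, 0.2, 5.4]
width: 0.373
time: 20.4
tcp_pos: [0.4885, 0.0575, 0.2278]
orientation: [0.985, 0.172, 0.001, 0.0]
wrist_force: [1.2, 0.1, -0.6]
width: 0.374
```

View pics/v10.png

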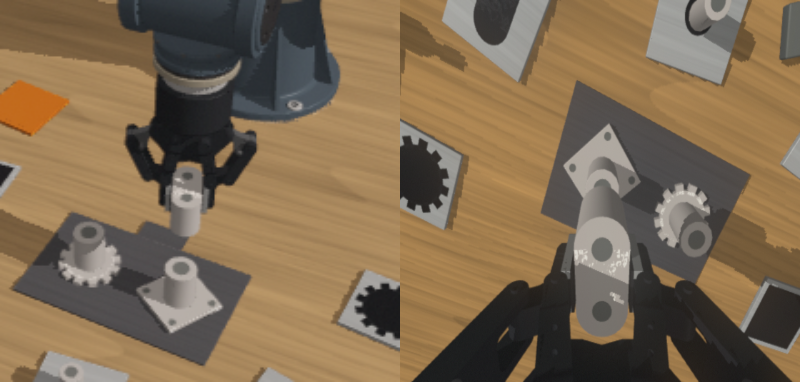

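Link held, flange standing. Carrying it to the oblong plate.

```bash
python3 -m inch '[[8,12,0,0,0,0],[16,24,0,0,0,0],[16,24,0,0,0,0],[16,24,0,0,0,0],[16,24,0,0,0,0],[16,24,0,0,0,0],[12,18,0,0,0,0],[7.5,12,0,0,0,0],[0,0,-20,0,0,0],[0,0,-20,0,0,0],[0,0,-20,0,0,0],[0,0,-20,0,0,0],[0,0,-20,0,0,0],[0,0,-15,0,0,0],[0,0,-10,0,0,0],[0,0,-8,0,0,0],[0,0,0,0,0,0],[0,0,0,0,0,0]]'
python3 -m inch '[[0,0,-2,0,0,0],[0,0,-1,0,0,0],[0,0,-1,0,0,0],[0,0,0,0,0,0]]'
python3 - <<'E'
from h import *
snap('scene','s11.png');snap('wrist','w11.png')
a=cv2.imread('pics/s11.png')[240:390,300:470];b=cv2.imread('pics/w11.png')
cv2.imwrite('pics/v11.png',np.hstack([cv2.resize(a,(400,350)),cv2.resize(b,(400,350))]))
E
```

```text
time: 22.3
tcp_pos: [0.5959, 0.2196, 0.0939]
orientation: [0.985, 0.172, 0.0, -0.0]
wrist_force: [0.6, -0.1, -0.4]
width: 0.377
time: 22.7
tcp_pos: [0.5957, 0.2196, 0.0899]
orientation: [0.985, 0.172, 0.0, -0.0]
wrist_force: [-0.6, -1.1, 3.1]
width: 0.377
```

View pics/v11.png

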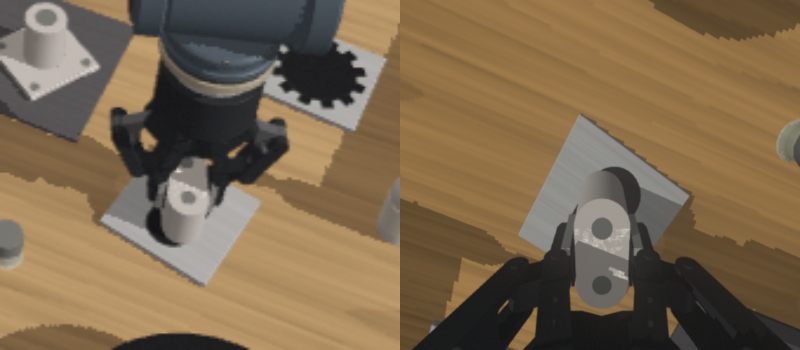

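Contact made on the oblong. Release and go above the flange.

```bash
python3 -m inch '[[0,0,0,0,0,0],[0,0,0,0,0,0],[0,0,0,0,0,0],[0,0,0,0,0,0],[0,0,0,0,0,0],[0,0,10,0,0,0],[0,0,25,0,0,0],[0,0,25,0,0,0],[0,0,25,0,0,0],[0,0,25,0,0,0],[0,0,0,0,0,0],[0,0,0,0,0,0]]' 0.6
python3 - <<'E'
from h import *
snap('wrist','w12.png')
E
python3 -m inch '[[-8,-12,0,0,0,0],[-16,-24,0,0,0,0],[-16,-24,0,0,0,0],[-16,-24,0,0,0,0],[-16,-24,0,0,0,0],[-16,-24,0,0,0,0],[-12,-18,0,0,0,0],[-7,-12,0,0,0,0],[0,0,0,0,0,0],[0,0,0,0,0,0]]'
python3 - <<'E'
from h import *
from scipy.spatial.transform import Rotation
im,c=snap('wrist','w13.png')
R=Rotation.from_quat(c['rotation']).as_matrix()
for p in [(.489,.0575,.06),(.481,-.0643,.06)]:
    v=R.T@(np.array(p)-c['eye']); K=c['K']; print(K[0,0]*v[0]/-v[2]+K[0,2],K[1,1]*-v[1]/-v[2]+K[1,2])
b=cv2.imread('pics/w12.png');cv2.imwrite('pics/v13.png',np.hstack([cv2.resize(b,(340,255)),cv2.resize(im,(460,345))[:255]]) if 0 else im)
E
```

```text
time: 24.0
tcp_pos: [0.5956, 0.2195, 0.2001]
orientation: [0.985, 0.172, 0.001, -0.0]
wrist_force: [0.1, -0.1, -0.4]
width: 0.802
time: 25.05
tcp_pos: [0.4889, 0.0577, 0.1992]
orientation: [0.985, 0.172, -0.0, -0.0]
wrist_force: [0.9, 0.8, -0.1]
width: 0.799
283.7119262234834 224.0448105360828
429.62750423856016 283.1065032520977
```

View pics/w12.png

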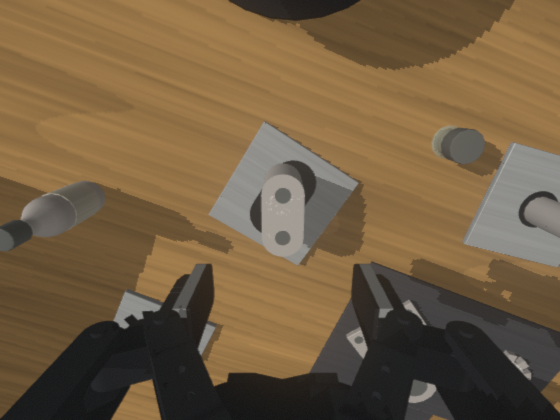

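View pics/w13.png

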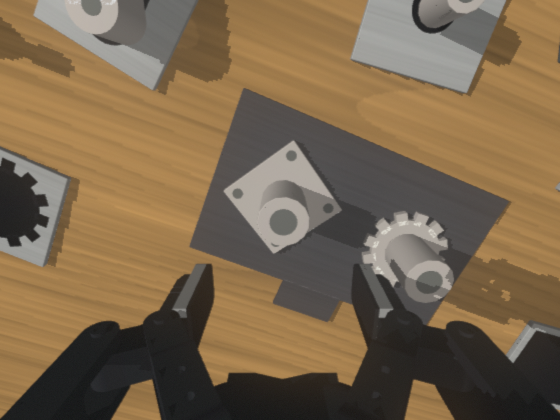

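Link stands on its oblong. Flange hub top is at (283,222), predicted (284,224). Descending onto the hub.

```bash
python3 -m inch '[[0.5,0,-15,0,0,0],[0,0,-20,0,0,0],[0,0,-20,0,0,0],[0,0,-20,0,0,0],[0,0,-15,0,0,0],[0,0,-10,0,0,0],[0,0,-4,0,0,0],[0,0,0,0,0,0],[0,0,0,0,0,0]]'
python3 -m inch '[[0,0,0,0,0,0],[0,0,0,0,0,0],[0,0,0,0,0,0],[0,0,0,0,0,0],[0,0,0,0,0,0],[0,0,0,0,0,0],[0,0,0,0,0,0],[0,0,0,0,0,0]]' -1 25
python3 -m inch '[[0,0,3,0,0,0],[0,0,5,0,0,0],[0,0,10,0,0,0],[0,0,15,0,0,0],[0,0,20,0,0,0],[0,0,20,0,0,0],[0,0,20,0,0,0],[0,0,10,0,0,0],[0,0,0,0,0,0]]'
python3 - <<'E'
from h import *
snap('scene','s14.png');snap('wrist','w14.png')
a=cv2.imread('pics/s14.png')[100:310,220:440];b=cv2.imread('pics/w14.png')
cv2.imwrite('pics/v14.png',np.hstack([cv2.resize(a,(400,382)),cv2.resize(b,(400,382))]))
E
```

```text
time: 26.0
tcp_pos: [0.4895, 0.0576, 0.0959]
orientation: [0.985, 0.172, 0.0, 0.0]
wrist_force: [-0.6, 1.3, 0.0]
width: 0.798
time: 26.8
tcp_pos: [0.4893, 0.0575, 0.0959]
orientation: [0.985, 0.172, 0.0, 0.0]
wrist_force: [-1.4, 0.2, 6.7]
width: 0.44
time: 27.7
tcp_pos: [0.4895, 0.0575, 0.1998]
orientation: [0.985, 0.172, 0.001, 0.0]
wrist_force: [0.0, 0.8, -1.3]
width: 0.437
```

View pics/v14.png

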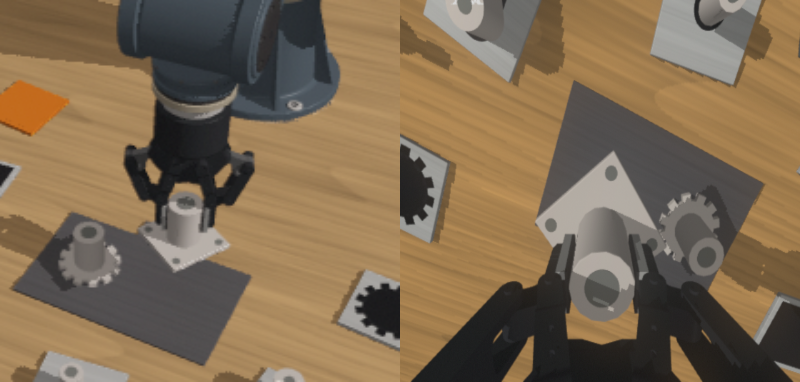

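Flange held. Carrying it over the gear (48 mm clearance) to the black-square plate.

```bash
python3 -m inch '[[-3,-12,0,0,0,0],[-6,-24,0,0,0,0],[-7,-27,0,0,0,0],[-7,-27,0,0,0,0],[-7,-27,0,0,0,0],[-7,-27,0,0,0,0],[-7,-27,0,0,0,0],[-7,-27,0,0,0,0],[-7,-27,0,0,0,0],[-7,-27,0,0,0,0],[-7,-27,0,0,0,0],[-6,-27,0,0,0,0],[-4,-17,0,0,0,0],[-2.5,-10,0,0,0,0],[0,0,-20,0,0,0],[0,0,-20,0,0,0],[0,0,-20,0,0,0],[0,0,-15,0,0,0],[0,0,-5,0,0,0],[0,0,0,0,0,0]]'
python3 - <<'E'
from h import *
s=monitor.observe();print(s['tcp_pos'])
snap('scene','s15.png');snap('wrist','w15.png')
a=cv2.imread('pics/s15.png')[100:250,130:300];b=cv2.imread('pics/w15.png')
cv2.imwrite('pics/v15.png',np.hstack([cv2.resize(a,(400,350)),cv2.resize(b,(400,350))]))
E
```

```text
time: 29.8
tcp_pos: [0.4042, -0.2752, 0.1178]
orientation: [0.985, 0.172, -0.001, -0.001]
wrist_force: [-0.5, 0.1, 0.4]
width: 0.435
[ 0.40417299 -0.27524978  0.11778197]
```

View pics/v15.png

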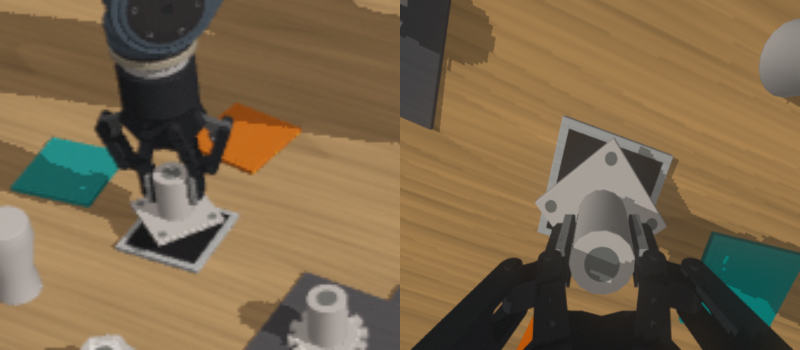

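```bash
python3 -m inch '[[0.5,0,-8,0,0,0],[0,0,-6,0,0,0],[0,0,-3,0,0,0],[0,0,-2,0,0,0],[0,0,-1,0,0,0],[0,0,-1,0,0,0],[0,0,0,0,0,0],[0,0,0,0,0,0]]'
```

```text
time: 30.7
tcp_pos: [0.4051, -0.2755, 0.0979]
orientation: [0.985, 0.172, 0.0, 0.0]
wrist_force: [-3.5, 1.9, 8.2]
width: 0.44
```

Contact at the expected height (0.098). Release, and over to the gear.

```bash
python3 -m inch '[[0,0,0,0,0,0],[0,0,0,0,0,0],[0,0,0,0,0,0],[0,0,0,0,0,0],[0,0,0,0,0,0],[0,0,10,0,0,0],[0,0,20,0,0,0],[0,0,25,0,0,0],[0,0,25,0,0,0],[0,0,22,0,0,0],[0,0,0,0,0,0]]' 0.6
python3 - <<'E'
from h import *
snap('wrist','w16.png')
E
python3 -m inch '[[5,14,0,0,0,0],[10,27.5,0,0,0,0],[10,27.5,0,0,0,0],[10,27.5,0,0,0,0],[10,27.5,0,0,0,0],[10,27.5,0,0,0,0],[10,27.5,0,0,0,0],[8,22,0,0,0,0],[3.5,10,0,0,0,0],[0,0,0,0,0,0],[0,0,0,0,0,0]]'
python3 - <<'E'
from h import *
from scipy.spatial.transform import Rotation
im,c=snap('wrist','w17.png')
R=Rotation.from_quat(c['rotation']).as_matrix()
for p in [(.4815,-.0643,.06)]:
    v=R.T@(np.array(p)-c['eye']); K=c['K']; print(K[0,0]*v[0]/-v[2]+K[0,2],K[1,1]*-v[1]/-v[2]+K[1,2])
E
```

```text
time: 31.8
tcp_pos: [0.4059, -0.2762, 0.2025]
orientation: [0.985, 0.172, 0.002, 0.002]
wrist_force: [0.5, -0.2, 0.0]
width: 0.797
time: 32.95
tcp_pos: [0.4812, -0.0647, 0.199]
orientation: [0.985, 0.172, -0.0, -0.0]
wrist_force: [-0.1, -0.2, -1.0]
width: 0.805
283.01316962746847 223.46077178618734
```

View pics/w16.png

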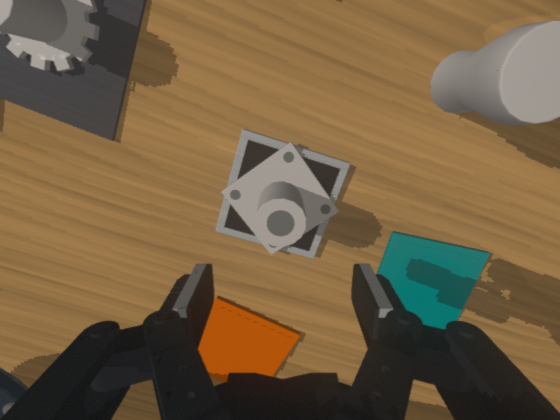

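View pics/w17.png

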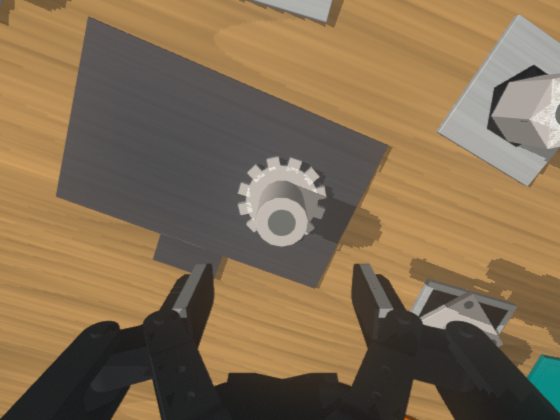

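Flange is centred on its square. Gear hub is at (282,223), predicted (283,223). Grip it.

```bash
python3 -m inch '[[0.5,0.5,-15,0,0,0],[0,0,-20,0,0,0],[0,0,-20,0,0,0],[0,0,-20,0,0,0],[0,0,-15,0,0,0],[0,0,-10,0,0,0],[0,0,-4,0,0,0],[0,0,0,0,0,0],[0,0,0,0,0,0]]'
python3 -m inch '[[0,0,0,0,0,0],[0,0,0,0,0,0],[0,0,0,0,0,0],[0,0,0,0,0,0],[0,0,0,0,0,0],[0,0,0,0,0,0],[0,0,0,0,0,0],[0,0,0,0,0,0]]' -1 25
python3 -m inch '[[0,0,3,0,0,0],[0,0,5,0,0,0],[0,0,10,0,0,0],[0,0,15,0,0,0],[0,0,20,0,0,0],[0,0,20,0,0,0],[0,0,20,0,0,0],[0,0,10,0,0,0],[0,0,0,0,0,0]]'
```

```text
time: 33.9
tcp_pos: [0.4823, -0.0642, 0.0959]
orientation: [0.985, 0.172, 0.0, 0.0]
wrist_force: [-0.2, 0.9, -0.4]
width: 0.799
time: 34.7
tcp_pos: [0.4823, -0.0641, 0.0959]
orientation: [0.985, 0.172, 0.0, 0.0]
wrist_force: [-2.1, -0.1, 6.5]
width: 0.437
time: 35.6
tcp_pos: [0.4825, -0.0641, 0.1998]
orientation: [0.985, 0.172, 0.001, 0.001]
wrist_force: [0.7, -0.0, -1.2]
width: 0.441
```

```bash
python3 -m inch '[[-3,13,0,0,0,0],[-6,26,0,0,0,0],[-7,30,0,0,0,0],[-7,30,0,0,0,0],[-7,30,0,0,0,0],[-7,30,0,0,0,0],[-7,30,0,0,0,0],[-7,30,0,0,0,0],[-7,30,0,0,0,0],[-7,30,0,0,0,0],[-6,30,0,0,0,0],[-5,22,0,0,0,0],[-3,14,0,0,0,0],[-1.5,10,0,0,0,0],[0,0,-20,0,0,0],[0,0,-20,0,0,0],[0,0,-20,0,0,0],[0,0,-15,0,0,0],[0,0,-5,0,0,0],[0,0,0,0,0,0]]'
python3 - <<'E'
from h import *
snap('scene','s18.png');snap('wrist','w18.png')
a=cv2.imread('pics/s18.png')[150:310,350:520];b=cv2.imread('pics/w18.png')
cv2.imwrite('pics/v18.png',np.hstack([cv2.resize(a,(400,370)),cv2.resize(b,(400,370))]))
E
```

```text
time: 37.6
tcp_pos: [0.4014, 0.2906, 0.1179]
orientation: [0.985, 0.172, -0.001, 0.0]
wrist_force: [-0.4, 0.8, 0.2]
width: 0.438
```

View pics/v18.png

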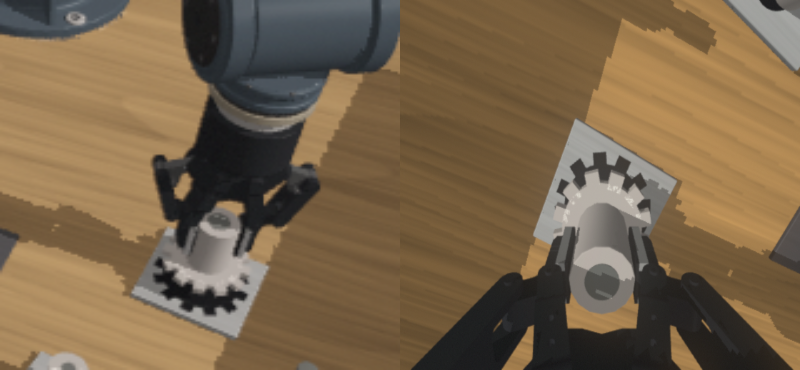

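Gear is held over its outline. Lowering, releasing and moving clear.

```bash
python3 -m inch '[[0.5,0,-8,0,0,0],[0,0,-6,0,0,0],[0,0,-3,0,0,0],[0,0,-2,0,0,0],[0,0,-1,0,0,0],[0,0,-1,0,0,0],[0,0,0,0,0,0],[0,0,0,0,0,0]]'
python3 -m inch '[[0,0,0,0,0,0],[0,0,0,0,0,0],[0,0,0,0,0,0],[0,0,0,0,0,0],[0,0,0,0,0,0],[0,0,10,0,0,0],[0,0,20,0,0,0],[0,0,25,0,0,0],[0,0,25,0,0,0],[0,0,22,0,0,0],[0,0,20,0,0,0],[0,0,20,0,0,0],[0,0,0,0,0,0]]' 0.6
python3 - <<'E'
from h import *
snap('wrist','w19.png')
E
python3 -m inch '[[0,-30,0,0,0,0],[0,-30,0,0,0,0],[0,-30,0,0,0,0],[0,-30,0,0,0,0],[0,-30,0,0,0,0],[-5,-30,0,0,0,0],[-5,-30,0,0,0,0],[-5,-30,0,0,0,0],[-5,-30,0,0,0,0],[-10,-15,0,0,0,0],[-10,0,0,0,0,0],[-10,0,0,0,0,0],[0,0,0,0,0,0]]'
python3 - <<'E'
from h import *
snap('scene','s20.png');snap('top','t20.png')
E
```

```text
time: 38.5
tcp_pos: [0.402, 0.291, 0.0979]
orientation: [0.985, 0.172, 0.0, 0.0]
wrist_force: [-3.3, -1.1, 8.2]
width: 0.44
time: 39.8
tcp_pos: [0.4028, 0.2914, 0.2423]
orientation: [0.985, 0.172, 0.002, -0.001]
wrist_force: [0.8, 0.4, -0.1]
width: 0.806
time: 41.15
tcp_pos: [0.3508, 0.0067, 0.2391]
orientation: [0.985, 0.172, -0.001, -0.0]
wrist_force: [0.0, -0.3, 0.4]
width: 0.801
```

View pics/w19.png

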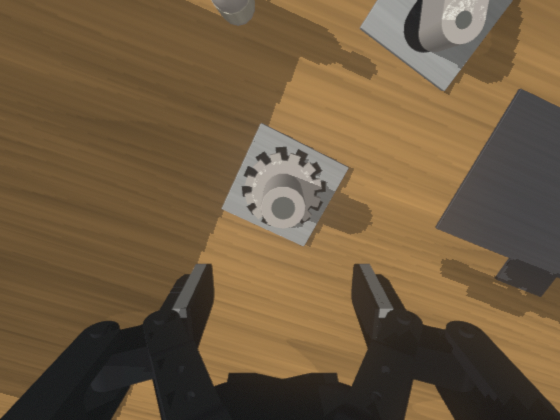

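View pics/s20.png

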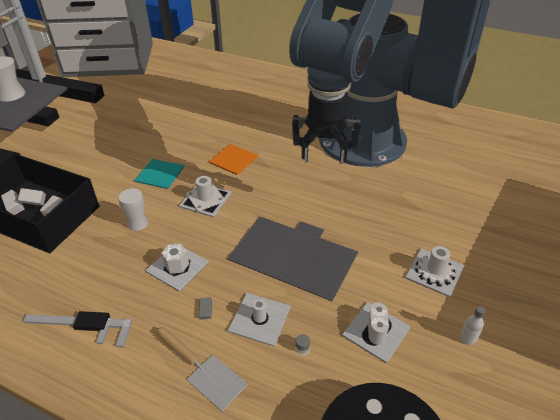

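View pics/t20.png

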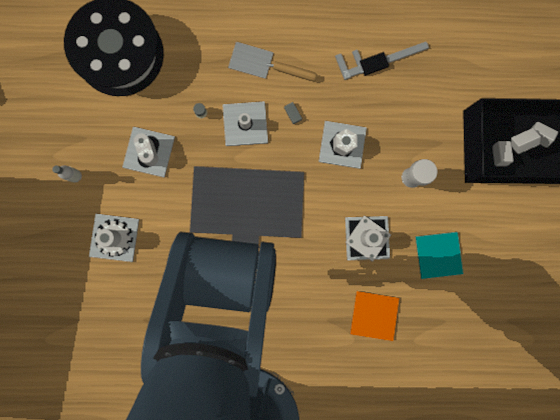

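All five stand upright on their plates. One numeric check using the dark bores in both views before handing in.

```bash
python3 - <<'E'
from h import *
im=cv2.imread('pics/t20.png');s=cv2.imread('pics/s20.png')
f=lambda i,x,y:cv2.resize(i[y-22:y+22,x-22:x+22],(260,260),interpolation=cv2.INTER_CUBIC)
cv2.imwrite('pics/v20.png',np.vstack([np.hstack([f(im,112,238),f(im,372,238),f(im,345,142)]),np.hstack([f(s,438,258),f(s,205,187),f(s,175,255)])]))
cv2.imwrite('pics/v21.png',np.vstack([np.hstack([f(im,146,150),f(im,245,120)]),np.hstack([f(s,377,322),f(s,260,308)])]))
E
```

```text
(no output)
```

View pics/v20.png

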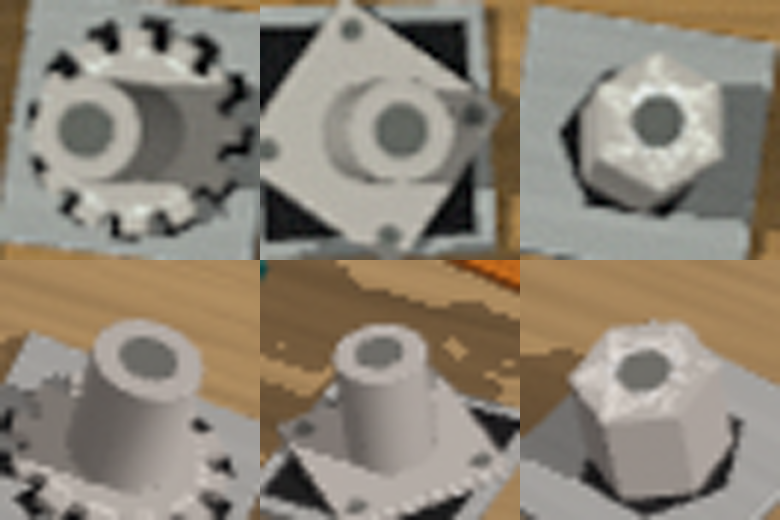

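View pics/v21.png

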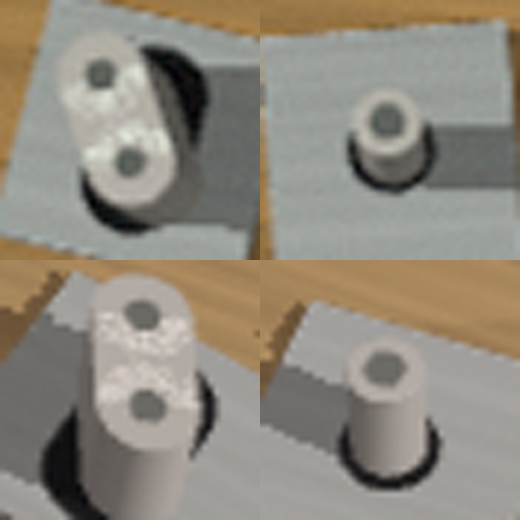

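The crops show the bores, and all parts look upright. Converting them to positions now.

```bash
python3 - <<'E'
from h import *
T=eyes.get_calibration('top');S=eyes.get_calibration('scene')
k=44/260
f=lambda cx,cy,x,y:((x+.5)*k-.5+cx-22,(y+.5)*k-.5+cy-22)
P=dict(gear=(.4018,.2906),flange=(.4053,-.2755),hexn=(.619,-.220),link=(.5962,.2198),sleeve=(.6637,.0028))
D=dict(gear=(f(112,238,87,129),f(438,258,148,98),.062),flange=(f(372,238,140,129),f(205,187,119,92),.062),
hexn=(f(345,142,136,120),f(175,255,122,110),.048),link=(f(146,150,116,117),f(377,322,145,101),.048),sleeve=(f(245,120,127,121),f(260,308,125,108),.048))
for n,(a,b,z) in D.items():
    p,q=onz(T,a,z)[:2],onz(S,b,z)[:2]; print(n,(1000*(p-P[n])).round(1),(1000*(q-P[n])).round(1),'mm')
from plant import sign_off
s=monitor.observe();print(s['time'],np.linalg.norm(s['wrist_force']))
E
```

```text
gear [-0.2 -0.7] [-2.4 -0.2] mm
flange [ 0.6 -1.2] [-2.3 -0.9] mm
hexn [-0.  -0.7] [-2.9 -1.7] mm
link [ 0.4 -1.3] [-1.6 -0.6] mm
sleeve [ 0.7 -0.9] [-1.8 -0.4] mm
41.25 1.3787837903603095
```

All within 3 mm of the outline centres. Handing in.

```bash
python3 -c "
from plant import sign_off
print(sign_off())"
```

```text
the job is handed in; nothing more can be done
None
```

I took both piles apart in the order sleeve, hexagon, link, flange, gear, and set each part upright on the plate with its own outline. The job was handed in at 41 s of the 138 s allowed. I left the orange and turquoise look-alikes alone.

In the last pictures all five parts stand upright and released, and the gripper is clear of everything. Measured from their bores, every part's axis is within about 1.5 mm of the outline centre in the top view. In the scene view it is within about 3.5 mm, against the 12 mm limit. The two views differ by 2–3 mm in x, about the size of the calibration error. No check failed.

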